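Hold the mould cover over its pins

ROBOT

A 6-joint arm with a two-finger parallel gripper is mounted at the origin on a cart in front of the work surface, level with it; the furniture and walls round the work are solid. World frame = base frame: x ahead of the robot, y to its left, z up, the work surface at z = 0. Lengths are in m, angles in rad, forces in N, time in s.
With the tool pointing down it reaches from about 0.375 to 0.975 m from the base axis. Payload 3.8 kg.
Tool frame: the origin (TCP) lies at the very end of the fingers, on their centre line; the grasp point (between the pads) lies 19 mm behind it (arm.grip_point_offset is the distance from the TCP to the grasp point, in m); z points along the fingers, y is the line along which they close (so a half turn about z gives the same grasp; the last joint's range is limited). The gripper opens to 85 mm and grips with 20 to 120 N. Pads are 22 mm wide; open, the fingers measure 114 mm over their backs; the gripper's body (76 mm by 85 mm) begins 54 mm behind the grasp point. The pads swing forward as they close: fully open they stand 13 mm farther back than shut.
Start: joints at [1.09, 0.264, 1.604, -0, 1.274, -0.037], TCP at [0.29, 0.61, 0.231] pointing down, gripper open.
Joint ranges: [-2.63, 2.63], [-0.94, 2.18], [0.31, 2.57], [-1.31, 4.45], [0, 2.66], [-2.55, 2.55]. Speed limits (rad/s): [2.57, 2.57, 3.14, 3.14, 3.14, 3.14].

INTERFACE

Orientations are given as a rotation vector (axis times angle).
In Python, from station import arm gives the robot as it stands. The module is installed in compiled form; this text tells all that it offers. Calls block until the motion is done:
- arm.reach(position, orientation): joint-space move of the TCP to a pose.
- arm.movel(position, speed=0.15, orientation=None, threshold=None): straight line of the TCP; orientation=None keeps the orientation; speed is the mean speed in m/s. With threshold (N) it stops when the force on the tool has changed by that much, and returns True; else False.
- arm.move_j(angles): joint-space move.
- arm.let_go() and arm.grab(newtons=None): open the fingers fully, or close them until they stop; newtons is the grip in N (None keeps the last).
- arm.pause(seconds).
- arm.inverse_kinematics(position, orientation): joint angles nearest the present ones, or None.
- arm.observe(): the state.
- arm.camera(name): name is "side" or "top"; returns the picture (480x640x3 uint8, red, green, blue); there is no depth.
- arm.camera_params(name): a dict with "fx", "fy", "cx", "cy" (pixels), "world_from_camera" (4x4, takes a point from camera to world coordinates). Camera axes: x right, y up, looking along -z (the intrinsics and any distortion apply to the point x, -y, -z); pixel columns grow to the right and rows downward; lengths in m; the calibration is good to about 2 mm. A picture is of the moment at which its call begins. camera_params takes no time and is no camera call.
A pose or a line that the arm cannot do raises arm.PlanningError and nothing moves.
- arm.close_job(): hands the job in; it is judged then, once.
The state is a dict: "t": time; "qpos": joint angles; "qd": joint speeds; "joint_torque": joint torques, N m; "position": TCP position; "ee_rot": TCP orientation; "wrist_force": force on the tool from outside, world axes, zero at the start; "ft_torque": the same for the moment, N m; "finger_gap": finger opening in m; "gripper_force": force on a finger pad.
Only numpy, scipy, OpenCV 4.12 (cv2) and the standard library are available. Lean on these libraries where they do the work, as an engineer would, in place of code of your own. Each camera call takes 0.05 s, during which the arm holds its last target. There are 200 camera calls.

TASK

Lift the aluminium mould cover by its rib off the storage rail, past the two sprung catches that clip its ends, and carry it over the row of bottles to the mould base. Stop with it level, lined up with the base's two dowel pins and hovering about 10 mm above the pin tips, without ever touching the base or its pins and without disturbing the bottles. Finish there, still holding the cover steady in the gripper, so that the mould can be looked over before it is closed.

Things in the scene. Friction and masses are not known exactly. Their poses are not given: they have to be found in the camera images.
- mould_cover: Loose aluminium mould cover, 0.18 to 0.35 kg: plate 84 (x) x 58 (y) x 14 mm, at each x end a foot flange 3 mm long and 5 mm high, an upright grip rib on top, two through holes of 9 mm at x = -34 and +34 mm, y = 0, for the base's pins. Symmetrical, fits either way round. Origin: centre of its underside; x along its length and the rib, z up.
- cover_rib (a point): Point inside the cover's grip rib, 36 mm above the cover's underside. The rib is 50 mm long (cover x), 14 mm wide (cover y), its middle on the cover's centre; it rises from the plate's top (14 mm above the underside; a fillet foot 20 mm wide goes up to 18 mm) to 48 mm above the underside. Axes as the cover's.
- rail_stand: Fixed steel storage rail, foot 160 (x) x 70 (y) mm, catches up to 44 mm high at x = -47 and +47 mm. The cover lies on it, underside 30 mm above the stand's origin, its x along the stand's x, between low side lips. A straight upward pull of roughly 8 to 15 N beyond the cover's weight frees it; after 15 mm of lift it is clear. Origin: centre of the foot's underside, 3 mm above the bare bench (level with the rubber mat's top).
- catch_far (a joint): Sprung pawl at the stand's +x end, hooked over the cover's end flange: 0 rad at rest, grows to a little over 0.1 as the lifted cover pushes it outward, springs back by itself. No need to touch it.
- catch_near (a joint): The same at the stand's -x end.
- mould_base: Fixed mould base: dark foot 124 (x) x 66 (y) x 8 mm, on it an aluminium block 90 x 58 mm whose top is 28 mm above the origin, with a round cavity, and two upright dowel pins of 7 mm diameter at x = -34 and +34 mm, y = 0, tips 40 mm above the origin. Origin: centre of the foot's underside, 3 mm above the bare bench (level with the rubber mat's top); x along the line of the pins, z up.
- pin_tips (a point): Midpoint between the tips of the base's two dowel pins, 40 mm above the base's origin; axes as the base's. The cover's origin should hover about 10 mm above this point, the cover's x along this x (either way round).
- oil_bottle: Loose bottle, 35 mm diameter, 100 mm tall, standing in the row between stand and base; stays where it is. Origin: centre of its underside.
- flux_jar: Loose jar, 40 mm diameter, 68 mm tall, in the same row; stays where it is. Origin: centre of its underside.
- brown_jar: A second loose jar like flux_jar, 40 mm diameter, 68 mm tall, in the same row; stays where it is. Origin: centre of its underside.

How it is judged:
On the way, in this order (a step that is already met when the one before it is completed fails the run):
1. the cover is off the rail and clear of its catches (z of mould_cover in the frame of rail_stand above 0.06 m and contact force between mould_cover and rail_stand below 0.1 N and contact force between the fingers and mould_cover above 1 N), for 0.2 s.
2. the cover is carried over the row of bottles, above the height of the jars (world y of mould_cover between 0.295 and 0.355 m and height (world z) of mould_cover above 0.075 m), for 0.02 s.
At the end, for the whole second after the job is handed in: Held still in the gripper, touching nothing else: underside 4 to 17 mm above the pin tips, centre within 6 mm of the pins' midpoint along and across the base, level and lined up within 0.08 rad, slower than 20 mm/s; bottles upright, within 30 mm of their starts (x of mould_cover in the frame of pin_tips between -0.006 and 0.006 m and y of mould_cover in the frame of pin_tips between -0.006 and 0.006 m and z of mould_cover in the frame of pin_tips between 0.004 and 0.017 m and angle between the x axis of mould_cover and the x axis of mould_base, either way round below 0.08 rad and angle between mould_cover's own z axis and vertical below 0.08 rad and contact force between mould_cover and mould_base below 0.1 N and contact force between the fingers and mould_cover above 1 N and linear speed of mould_cover below 0.02 m/s and angular speed of mould_cover below 0.15 rad/s and contact force between mould_cover and oil_bottle below 0.1 N and contact force between mould_cover and flux_jar below 0.1 N and contact force between mould_cover and brown_jar below 0.1 N and contact force between mould_cover and rail_stand below 0.1 N and distance of each of oil_bottle, flux_jar, brown_jar from where it was at the start of the episode below 0.03 m and angle between each of oil_bottle, flux_jar, brown_jar's own z axis and vertical below 0.2 rad); the arm keeps its last pose, push and grip.
It fails at once if the cover or the fingers touch the mould base or its pins (contact force between any of mould_cover, the fingers and mould_base above 0.5 N).
It fails at once if a bottle is pushed more than 30 mm or tipped (distance of any of oil_bottle, flux_jar, brown_jar from where it was at the start of the episode above 0.03 m or angle between any of oil_bottle, flux_jar, brown_jar's own z axis and vertical above 0.3 rad).
It also fails if it takes over 48 s, if anything falls off the work surface, if the arm or the gripper's body presses on something with over 40 N, if the wrist force passes 120 N, or if a joint passes its speed limit or range.

## Working session

There is one attempt and no reset: what is moved stays moved. The work goes in short steps, each a Python script; the robot and the scene stay as the last script left them, time stands still between calls to the robot, and variables do not carry over. Pictures are saved under pics/ and viewed, at most 10 in all, crops included, and the job is handed in when it is done.

```bash
mkdir -p pics; python3 - <<'E'
from station import arm
import cv2,numpy as np
for n in("side","top"):
    im=arm.camera(n); cv2.imwrite(f"pics/{n}0.png",im[:,:,::-1]); p=arm.camera_params(n); print(n,p)
s=arm.observe(); print(s["t"],s["position"],s["ee_rot"],s["finger_gap"])
E
```

```text
side {'fx': 508.3818739376156, 'fy': 508.3818739376156, 'cx': 320.12829715434094, 'cy': 241.09547692440617, 'world_from_camera': array([[ 0.98328731,  0.10019369, -0.15201083,  0.41738678],
       [-0.18185036,  0.58062531, -0.79360235, -0.35953294],
       [ 0.00874739,  0.80798235,  0.58914176,  0.56681312],
       [ 0.        ,  0.        ,  0.        ,  1.        ]])}
top {'fx': 619.2347367100907, 'fy': 619.2347367100907, 'cx': 319.4791519173545, 'cy': 243.3651566418035, 'world_from_camera': array([[-0.02535511,  0.98445425, -0.17380147,  0.40399378],
       [-0.99957893, -0.02742032, -0.00949143,  0.30543207],
       [-0.01410957,  0.17348763,  0.98473497,  0.91872259],
       [ 0.        ,  0.        ,  0.        ,  1.        ]])}
0.1 [0.28950938 0.60901407 0.23006771] [-0.69128766 -3.06402782  0.0031162 ] 0.0854728378051942
```

View pics/side0.png

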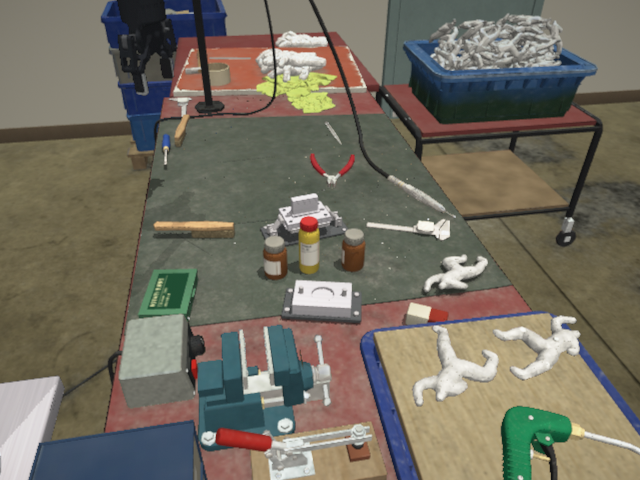

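View pics/top0.png

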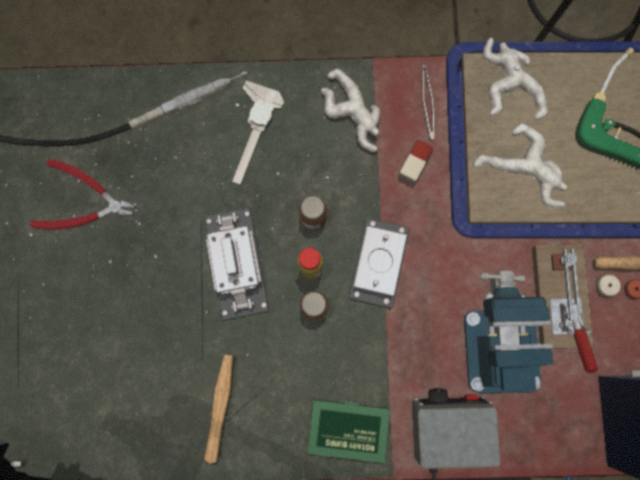

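Side view: cover on the stand around (304,215), bottles at (275,258), (309,247) and (353,250), base at (322,300). Top view: stand near (237,262), base near (380,262), bottle tops at (313,210), (310,260) and (314,303). I'll enlarge both areas.

```bash
python3 - <<'E'
import cv2
a=cv2.imread("pics/top0.png")[195:330,195:420]; cv2.imwrite("pics/tc.png",cv2.resize(a,None,fx=3.5,fy=3.5,interpolation=cv2.INTER_CUBIC))
a=cv2.imread("pics/side0.png")[185:330,250:380]; cv2.imwrite("pics/sc.png",cv2.resize(a,None,fx=4,fy=4,interpolation=cv2.INTER_CUBIC))
E
```

```text
(no output)
```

View pics/tc.png

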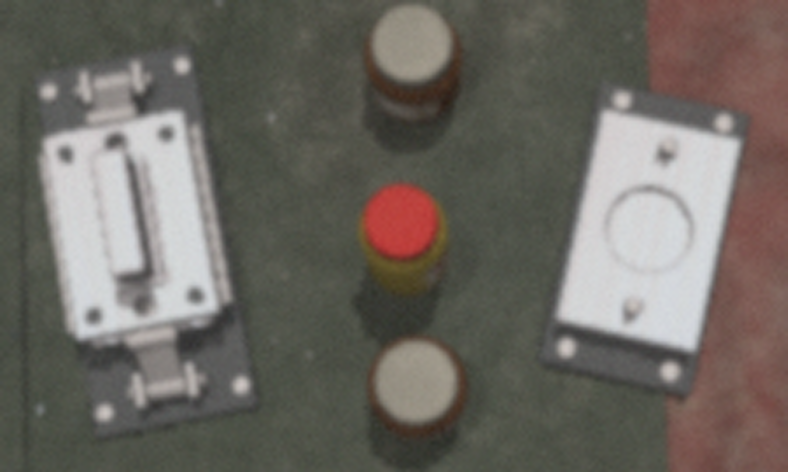

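View pics/sc.png

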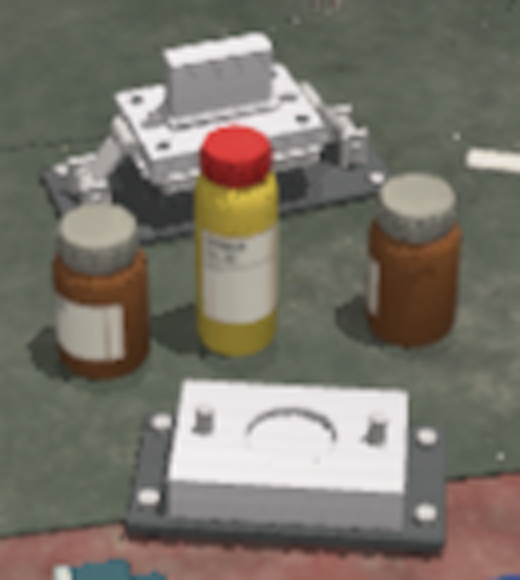

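Top crop: cover holes at crop (65,153), (166,133), (93,316), (195,295), base screws at (622,99), (724,122), (567,347), (671,371), and pins at (667,147), (632,305). The side crop shows the same features. I'll triangulate them from refined blob centroids.

```bash
cat > h.py <<'E'
import cv2,numpy as np
from station import arm
def proj(n):
    p=arm.camera_params(n); K=np.array([[p["fx"],0,p["cx"]],[0,p["fy"],p["cy"]],[0,0,1]])
    W=np.linalg.inv(np.array(p["world_from_camera"])); return K@np.diag([1,-1,-1])@W[:3]
P={n:proj(n) for n in("top","side")}
def tri(a,b):
    X=cv2.triangulatePoints(P["top"],P["side"],np.array(a,float).reshape(2,1),np.array(b,float).reshape(2,1))[:,0]; return X[:3]/X[3]
def err(X,uv,n):
    q=P[n]@np.r_[X,1]; return q[:2]/q[2]-uv
def onplane(uv,n,z):   # pixel -> point on plane z
    M=P[n][:,[0,1]]; H=np.c_[M,P[n][:,2]*z+P[n][:,3]]; x=np.linalg.solve(H,[uv[0],uv[1],1]); return x[:2]/x[2]
def blob(g,uv,sign,r=3):
    u,v=int(round(uv[0])),int(round(uv[1])); w=g[v-r:v+r+1,u-r:u+r+1].astype(float)*sign
    b=np.median(np.r_[w[0],w[-1],w[:,0],w[:,-1]]); w=w-b; w=np.clip(w-0.35*w[r-1:r+2,r-1:r+2].max(),0,None)
    k,l=cv2.connectedComponents((w>0).astype(np.uint8)); c=w[r-1:r+2,r-1:r+2]; i=np.unravel_index(c.argmax(),c.shape)
    w=w*(l==l[i[0]+r-1,i[1]+r-1]); y,x=np.mgrid[v-r:v+r+1,u-r:u+r+1]; return np.array([(w*x).sum(),(w*y).sum()])/w.sum()
tc=lambda u,v:np.array([195+(u+.5)/3.5-.5,195+(v+.5)/3.5-.5])
sc=lambda u,v:np.array([250+(u+.5)/4-.5,185+(v+.5)/4-.5])
E
cat > m.py <<'E'
from h import *
T=cv2.imread("pics/top0.png",0);S=cv2.imread("pics/side0.png",0)
def do(name,L,sg,ref=True):
    R=[]
    for t,s in L:
        a=tc(*t);b=sc(*s)
        if ref: a2=blob(T,a,sg);b2=blob(S,b,sg); print(np.round(a2-a,1),np.round(b2-b,1),end=' ');a,b=a2,b2
        X=tri(a,b);R.append(X);print(name,np.round(X,4),np.round(err(X,a,"top"),1),np.round(err(X,b,"side"),1))
    R=np.array(R);print("mean",R.mean(0).round(4));return R
# order +x+y,+x-y,-x+y,-x-y
def yaw(R): d=(R[0]+R[1]-R[2]-R[3]); return np.arctan2(d[1],d[0])
C=do("cov",[((65,153),(283,68)),((166,133),(301,118)),((93,316),(137,100)),((195,295),(160,145))],-1);print("yaw",yaw(C))
B=do("base",[((622,99),(427,436)),((724,122),(425,512)),((567,347),(162,422)),((671,371),(147,496))],1);print("yaw",yaw(B))
N=do("pin",[((667,147),(377,420)),((632,305),(204,408))],-1,False);print(np.arctan2(*(N[0]-N[1])[[1,0]]))
R=do("ribtop ends",[((117,151),(270,40)),((131,275),(167,52))],1,False)
K=do("caps",[((411,43),(418,190)),((402,221),(236,142)),((414,385),(98,223))],1,False)
E
python3 m.py
```

```text
[0.1 0.3] [ 1.1 -1.4] cov [0.5717 0.4649 0.0517] [ 0.1 -2.5] [-2.7  0.5]
[-0.1  0.1] [0.1 0.1] cov [0.5766 0.4248 0.0459] [-0.   0.1] [ 0.1 -0. ]
[ 0.2 -0.1] [-0.3 -0.2] cov [0.5021 0.4544 0.0458] [-0.   0.1] [ 0.1 -0. ]
[0.1 0.1] [0.7 0.1] cov [0.5093 0.4131 0.046 ] [-0.   0.1] [ 0.1 -0. ]
mean [0.5399 0.4393 0.0473]
yaw 0.16063982328360568
[-0.2  0.5] [-0.1 -0.1] base [0.5919 0.2348 0.0128] [ 0. -0.] [-0.  0.]
[-0.3  0.6] [ 0.2 -0. ] base [0.5808 0.192  0.0128] [ 0.  -0.1] [-0.2  0. ]
[-0.2  0.1] [-0.1 -0.2] base [0.4873 0.2621 0.0127] [ 0. -0.] [-0.  0.]
[-0.4  0.1] [0.3 0.1] base [0.4762 0.2194 0.0127] [-0. -0.] [-0.  0.]
mean [0.534  0.2271 0.0127]
yaw -0.25562482988865204
pin [0.5666 0.2188 0.039 ] [ 0.  -0.1] [-0.1  0. ]
pin [0.5013 0.236  0.0403] [-0.  0.] [ 0.1 -0. ]
mean [0.5339 0.2274 0.0397]
-0.2575774333536232
ribtop ends [0.5634 0.4393 0.0812] [ 0.  -0.2] [-0.2  0. ]
ribtop ends [0.5141 0.4335 0.0831] [ 0.  -0.4] [-0.4  0.1]
mean [0.5387 0.4364 0.0821]
caps [0.606  0.3226 0.0719] [ 0.  -0.3] [-0.3  0.1]
caps [0.5291 0.3271 0.1022] [ 0.  -0.1] [-0.1  0. ]
caps [0.4696 0.3247 0.0699] [-0.  -0.5] [-0.6  0.1]
mean [0.5349 0.3248 0.0813]
```

Heights come out right: cover top 46 mm, rib top 82 mm, pin tips 40 mm. The first cover hole was mismatched, so I'm using the diagonal and the other two edges instead: cover at (0.5394, 0.4396), yaw 0.172. Base is at (0.534, 0.227), yaw −0.256. Next I'll check the rib and grasp.

```bash
cat >> h.py <<'E'
from scipy.spatial.transform import Rotation as Ro
def down(yaw,flip=0):
    y=yaw+flip*np.pi; ty=np.array([-np.sin(y),np.cos(y),0]); tz=np.array([0,0,-1.]); return Ro.from_matrix(np.c_[np.cross(ty,tz),ty,tz]).as_rotvec()
CY,BY=0.172,-0.2566
E
python3 - <<'E'
from h import *
for c in((102,152),(132,150),(147,272),(115,277)): print(onplane(tc(*c),"top",.081).round(4))
print(np.mean([onplane(tc(*c),"top",.081) for c in((102,152),(132,150),(147,272),(115,277))],0))
for f in(0,1):
    for p,y in(((.5394,.4385,.15),CY),((.534,.2272,.09),BY)): print(f,arm.inverse_kinematics(p,down(y,f)))
E
```

```text
[0.5629 0.4452]
[0.5634 0.4334]
[0.5148 0.4276]
[0.5132 0.4401]
[0.53858843 0.43657299]
0 [ 0.64675449  0.35719724  1.63675868  0.          1.14763673 -1.09604184]
0 [ 3.59346872e-01  2.14314476e-01  1.94267949e+00 -4.44089210e-16
  9.84598688e-01 -9.54849455e-01]
1 [ 6.46754485e-01  3.57197238e-01  1.63675868e+00 -8.88178420e-16
  1.14763673e+00  2.04555081e+00]
1 [ 3.59346872e-01  2.14314476e-01  1.94267949e+00 -8.88178420e-16
  9.84598688e-01  2.18674320e+00]
```

```bash
python3 - <<'E'
import cv2,numpy as np
a=cv2.imread("pics/top0.png")[222:298,202:264]; a=cv2.resize(a,None,fx=7.5,fy=7.5,interpolation=cv2.INTER_CUBIC)
b=cv2.imread("pics/side0.png")[190:235,275:340]; b=cv2.resize(b,None,fx=5,fy=5,interpolation=cv2.INTER_CUBIC)
o=np.zeros((600,800,3),np.uint8); o[:a.shape[0],:a.shape[1]]=a; o[:b.shape[0],470:795]=b
cv2.imwrite("pics/z.png",o)
E
```

```text
(no output)
```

View pics/z.png

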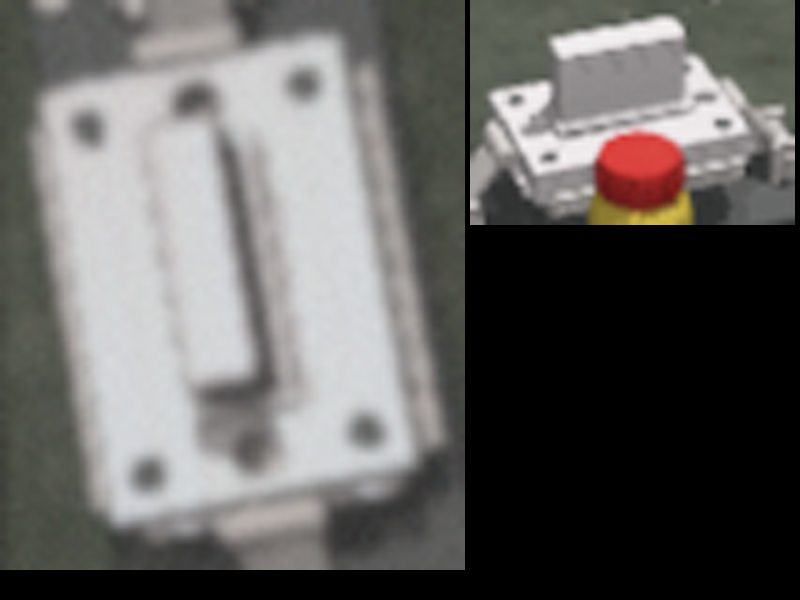

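The rib's top centre is at about (0.539, 0.4385) and parallel to the plate, which agrees with the hole measurement. Now grasping.

```bash
python3 - <<'E'
from h import *
x,y=.5395,.4388
def st(l): s=arm.observe(); print(l,round(s["t"],2),np.round(s["position"],4),np.round(s["wrist_force"],1),np.round(s["ft_torque"],2),round(s["finger_gap"],4),s["gripper_force"])
arm.reach([x,y,.17],down(CY)); st("above")
print(arm.movel([x,y,.055],speed=.06,threshold=8)); st("down")
arm.grab(40); st("grab40"); arm.grab(90); st("grab90")
cv2.imwrite("pics/g.png",arm.camera("side")[150:300,230:400,::-1].repeat(3,0).repeat(3,1))
E
```

```text
above 1.27 [0.539  0.4394 0.1701] [-0.2 -0.2 -0.8] [0.01 0.01 0.02] 0.0853 0.0
False
down 3.34 [0.5398 0.439  0.0555] [-0.   0.3  0.3] [-0.01  0.01 -0.01] 0.0854 0.0
grab40 3.99 [0.5396 0.439  0.0551] [0.4 1.3 0.2] [ 0.06  0.   -0.02] 0.0134 41.636295318603516
grab90 4.21 [0.5397 0.439  0.0552] [ 0.1 -0.3  0.9] [ 0.06 -0.05 -0.03] 0.0123 88.26713562011719
```

View pics/g.png

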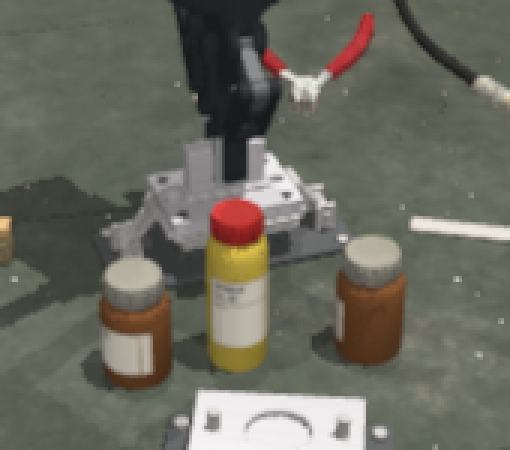

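The rib is held squarely between the fingers, with almost no side force. Next I'll lift it.

```bash
python3 - <<'E'
from h import *
def st(l): s=arm.observe(); print(l,round(s["t"],2),np.round(s["position"],4),np.round(s["wrist_force"],1),np.round(s["ft_torque"],2),round(s["finger_gap"],4),s["gripper_force"])
x,y=.5397,.439
arm.movel([x,y,.08],speed=.03); st("20mm")
arm.movel([x,y,.165],speed=.08); arm.pause(.5); st("up")
for n in("top","side"): cv2.imwrite(f"pics/{n}1.png",arm.camera(n)[:,:,::-1])
a=cv2.imread("pics/top1.png")[190:330,185:285]; b=cv2.imread("pics/side1.png")[120:260,240:360]
cv2.imwrite("pics/l.png",cv2.resize(np.hstack([a,b]),None,fx=3.6,fy=3.6,interpolation=cv2.INTER_CUBIC))
E
```

```text
20mm 5.24 [0.5396 0.4389 0.0801] [-0.5  0.8 -3.1] [0.02 0.01 0.01] 0.0123 88.97908687591553
up 6.96 [0.5397 0.439  0.1649] [ 0.2  0.4 -2.6] [-0.03  0.02  0.01] 0.0125 88.97906541824341
```

View pics/l.png

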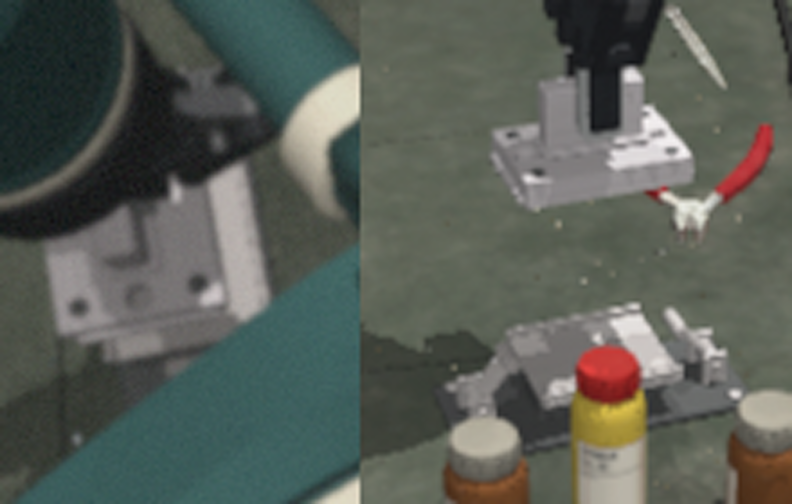

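The cover is level and clear of the rail and catches. I'll measure it in the grip, then carry it over the row.

```bash
python3 - <<'E'
from h import *
T=cv2.imread("pics/top1.png",0);S=cv2.imread("pics/side1.png",0)
for a,b,o in(((206.6,274.6),(282.7,156.6),(.5021,.4544,.0458)),((239.35,268.5),(288.8,168.5),(.5093,.4131,.046))):
    a=blob(T,a,-1);b=blob(S,b,-1);X=tri(a,b);print(X.round(4),(X-o).round(4),a.round(1),b.round(1))
b=blob(S,(326.3,161.3),-1);print("+x-y",onplane(b,"side",.1555),"exp .5766 .4248")
def st(l): s=arm.observe(); print(l,round(s["t"],2),np.round(s["position"],4),np.round(s["wrist_force"],1),round(s["finger_gap"],4))
arm.movel([.534,.2272,.165],speed=.12,orientation=down(BY)); st("over")
arm.movel([.534,.2272,.105],speed=.06); arm.pause(.4); st("low")
for n in("top","side"): cv2.imwrite(f"pics/{n}2.png",arm.camera(n)[:,:,::-1])
a=cv2.imread("pics/top2.png")[190:330,330:440]; b=cv2.imread("pics/side2.png")[200:340,260:370]
cv2.imwrite("pics/p.png",cv2.resize(np.hstack([a,b]),None,fx=3.6,fy=3.6,interpolation=cv2.INTER_CUBIC))
E
```

```text
[0.5025 0.4543 0.1559] [ 4.000e-04 -1.000e-04  1.101e-01] [206.4 275. ] [281.6 157. ]
[0.51   0.4132 0.1561] [7.000e-04 1.000e-04 1.101e-01] [239.4 268.2] [289.1 167.4]
+x-y [0.57661441 0.4254956 ] exp .5766 .4248
over 8.97 [0.534  0.2278 0.165 ] [-0.2 -0.5 -2.8] 0.0123
low 10.53 [0.534  0.2272 0.1052] [-0.2 -0.6 -3.1] 0.0123
```

View pics/p.png

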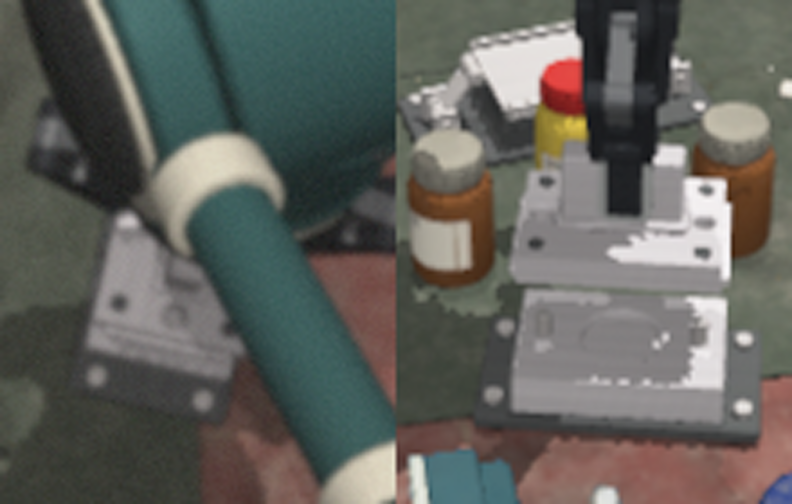

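All four cover holes show in the side part of the crop: (547,181), (536,243), (706,189), (703,252). One shows in the top part at (119,302). I'll compute the cover's pose relative to the base from these.

```bash
python3 - <<'E'
from h import *
T=cv2.imread("pics/top2.png",0);S=cv2.imread("pics/side2.png",0)
f=lambda u,v,x0,y0,o:np.array([x0+(u-o+.5)/3.6-.5,y0+(v+.5)/3.6-.5])
L=[f(706,189,260,200,396),f(703,252,260,200,396),f(547,181,260,200,396),f(536,243,260,200,396)]
B=[blob(S,b,-1) for b in L]; print(np.round(np.array(B)-L,1).tolist())
for Q in(L,B):
    R=np.array([onplane(b,"side",.0959) for b in Q]); d=R[0]+R[1]-R[2]-R[3]; print(R.round(4).tolist(),"centre",R.mean(0).round(4),"yaw",np.arctan2(d[1],d[0]))
a=blob(T,f(119,302,330,190,0),-1); print(tri(a,B[2]))
E
```

```text
[[-0.0, 0.2], [-0.2, 0.1], [-0.3, 0.0], [-0.2, 0.0]]
[[0.5723, 0.24], [0.5617, 0.1991], [0.5067, 0.2571], [0.4958, 0.2164]] centre [0.5341 0.2281] yaw -0.2558262158660427
[[0.5721, 0.2395], [0.5613, 0.1988], [0.5062, 0.257], [0.4955, 0.2164]] centre [0.5338 0.2279] yaw -0.260286102651274
[0.50630774 0.25683536 0.09605157]
```

The cover sits within about 1 mm and 0.005 rad of the base axis. I'll lower it to the hover height and verify.

```bash
python3 - <<'E'
from h import *
def st(l): s=arm.observe(); print(l,round(s["t"],2),np.round(s["position"],4),np.round(s["wrist_force"],1),round(s["finger_gap"],4),np.abs(s["qd"]).max())
print(arm.movel([.534,.2268,.076],speed=.025,threshold=4)); arm.pause(.6); st("hover")
cv2.imwrite("pics/f.png",cv2.resize(arm.camera("side")[200:340,240:390,::-1],None,fx=4,fy=4,interpolation=cv2.INTER_CUBIC))
E
```

```text
False
hover 12.53 [0.534  0.2268 0.076 ] [ 0.2  0.5 -3.9] 0.0125 0.0019271742710004454
```

View pics/f.png

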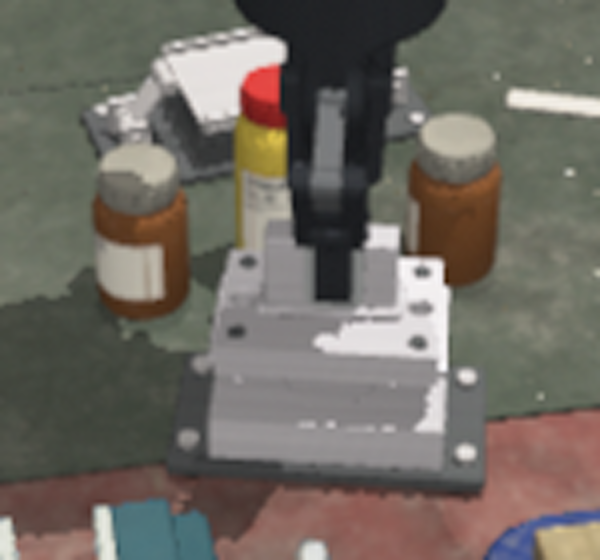

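The cover hovers level above the base, the bottles haven't moved, and the wrist carries only the cover's weight. Handing in.

```bash
python3 -c "
from station import arm
print(arm.close_job())"
```

```text
the job is handed in; nothing more can be done
None
```

I handed the job in with the cover held level and steady, about 10–13 mm above the pin tips and within about 1 mm of the pins' midpoint; bottles undisturbed, no sign of contact with the base, no verdict returned by the station.

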